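# Put the scraper away in its safety block

### The job

Take the flat scraper out of its drip stand and slide its blade edge-first, fully home, into the slot of the safety block. Then press the block's hinged keeper down over the end of the blade until it snaps shut and stays shut, and leave the cup, timer and coverslip box where they are.

Things in the scene. Friction and masses are not known exactly. Their poses are not given: they have to be found in the camera images.
- scraper: bench scraper: flat steel blade 3 mm thick (its x), 90 mm long (y), 38 mm high, a 44 mm long tang above it (z 38 to 54 mm), on that a black grip bar. 0.1 to 0.2 kg. Origin: middle of the blade's lower long edge, which goes in first; z up through the grip. At the start it stands loosely in the drip stand, and may lean a little. It is the same either way round.
- scraper_grip (a point): middle of the scraper's grip bar, 66 mm above its lower edge: the bar is 16 mm thick (x), 50 mm long (y), 32 mm high. Take it here from above, fingers closing along x. Axes as the scraper's.
- drip_stand: fixed low grey block in which the scraper stands at the start: 76 mm (x) by 136 mm (y), 30 mm high, no keeper; loose slot along y, 6 mm wide, 96 mm long, its floor at z = 5 mm. Origin: centre of its underside, below the slot; z up. Its place and the safety block's can be exchanged.
- block: fixed safety block: grey housing 92 mm (x) by 168 mm (y), 41 mm high, holding a flat aluminium liner (74 by 140 mm, top at z = 46 mm) with one slot along y and a hinged keeper at the +y end. Origin: centre of the housing's underside; z up. Blade fully home: scraper origin at z = 8 mm, the blade's end shoulders flush with the liner's top.
- block_top (a point): point on the housing's centre line at the height of the liner's top. The slot: 5 mm wide (x), 95 mm long (y, centred here), 38 mm deep, 1.5 mm lead-in. The liner is stiff to shift along x (10 N) and stands anywhere from 9 mm to -x to 9 mm to +x of this point: not reported, so look or feel for the slot. Elsewhere the liner's top is smooth and closed. Axes as the block's.
- keeper (a joint): keeper angle, rad: 0 open (19 degrees outward of upright), 1.9 shut over the blade's +y end. Steel flap 30 mm wide (x, centred on the slot), 29 long, 5 thick; hinge along block x at y = 62, z = 50 mm; shut, it spans y 33 to 62, top at z = 52.5 mm. Swung over, it stops on a sprung detent near 1.1 rad; a push of 5 to 10 N snaps it shut. Needs the blade home.
- white_lid_cup: specimen cup with white lid, 56 mm wide, 60 mm high, behind the work; not to be moved. Origin: centre of its underside.
- timer: white bench timer, 68 x 64 x 22 mm, behind the work; not to be moved. Origin: centre of its underside.
- coverslip_box: flat whitish box, 52 x 52 x 16 mm, behind the work; not to be moved. Origin: centre of its underside.
Mind the look-alikes: they are no part of the job. Of the things that look like the scraper, the largest one is meant.

How it is judged:
By the outcome, as a careful person would: the job done as asked, in the order asked, and still so for the second after the job is handed in, with the robot touching nothing.
It also fails if it takes over 67 s, if anything falls off the work surface, if the arm or the gripper's body presses on something with over 40 N, if the wrist force passes 120 N, or if a joint passes its speed limit or range.

### The arm

A 7-joint arm with a two-finger parallel gripper is mounted at the origin on a cart in front of the work surface, level with it; the furniture and walls round the work are solid. World frame = base frame: x ahead of the robot, y to its left, z up, the work surface at z = 0. Lengths are in m, angles in rad, forces in N, time in s.
With the tool pointing down it reaches from about 0.35 to 0.775 m from the base axis. Payload 3.1 kg.
Tool frame: the origin (TCP) lies at the very end of the fingers, on their centre line; the grasp point (between the pads) lies 19 mm behind it (manip.grip_depth is the distance from the TCP to the grasp point, in m); z points along the fingers, y is the line along which they close (so a half turn about z gives the same grasp; the last joint's range is limited). The gripper opens to 85 mm and grips with 20 to 120 N. Pads are 22 mm wide; open, the fingers measure 114 mm over their backs; the gripper's body (76 mm by 85 mm) begins 54 mm behind the grasp point. The pads swing forward as they close: fully open they stand 13 mm farther back than shut.
Start: joints at [-1.227, 0.311, 0.014, 1.512, -0.004, 1.319, -0.027], TCP at [0.207, 0.51, 0.195] pointing down, gripper open.
Joint ranges: [-2.7, 2.7], [-0.3, 1.91], [-1.27, 1.3], [0.12, 2.57], [-1.44, 4.58], [0.2, 2.03], [-3.05, 3.05]. Speed limits (rad/s): [2.79, 2.79, 3.14, 3.14, 3.14, 3.14, 3.14].

### API

Orientations are given as a rotation vector (axis times angle).
In Python, from station import manip gives the robot as it stands.
- The arm moves only by the tool servo_tool, never from a script. Its argument "commands" is a list of rows, each a list of 3 entries, a list of its own where there are three numbers: the shift along the tool's x, y, z in mm, then the turn, a rotation vector about the tool's x, y, z in rad, then the opening, from 0 (shut) to 1 (fully open). A call has 1 to 10 rows; each row is the pose to reach, as a shift and turn from the pose commanded when the call began, along the tool's axes at that moment; what a row does not reach only later rows make up. A row lasts 1/8 s, in which the tool goes at most 62.5 mm and 10.7 degrees, less where a joint would pass 70% of its speed; a pose out of reach is approached as far as the arm can. A call with a gripper value outside its range is refused whole. The fingers move at their own pace and stop on an object; the grip force is fixed at half the most. Time passes only in rows, so rows that repeat a pose let the fingers close. It gives the time, the measured TCP pose, the force, the opening and the grip force at its end, in the units of the state.
- manip.read_state(): the state, without advancing time (a new reading comes with each control period).
- manip.camera(name): name is "side" or "top"; returns the picture (400x640x3 uint8, blue, green, red); there is no depth.
- manip.camera_model(name): a dict with "camera_matrix" (3x3 intrinsics, pixels), "rvec" (rotation vector, rad) and "tvec" (3), from world to camera coordinates, as OpenCV has them. Camera axes: x right, y down, z forward; pixel columns grow to the right and rows downward; lengths in m; the calibration is good to about 2 mm. A picture is of the moment at which its call begins. camera_model takes no time and is no camera call.
- manip.close_job(): hands the job in; it is judged then, once.
The state is a dict: "clock": time; "joint_pos": joint angles; "qd": joint speeds; "joint_efforts": joint torques, N m; "tool_pos": TCP position; "orientation": TCP orientation; "ft_force": force on the tool from outside, world axes, zero at the start; "torque": the same for the moment, N m; "gripper_width": finger opening in m; "grip_force": force on a finger pad.
Only numpy, scipy, OpenCV 4.12 (cv2) and the standard library are available. Lean on these libraries where they do the work, as an engineer would, in place of code of your own. Each camera call takes 0.05 s, during which the arm holds its last target. There are 200 camera calls.

## Working session

There is one attempt and no reset: what is moved stays moved. The work goes in short steps, Python scripts to look and compute and a tool call to move; the robot and the scene stay as the last step left them, time stands still between calls to the robot, and variables do not carry over. Pictures are saved under pics/ and viewed, at most 10 in all, crops included, and the job is handed in when it is done.

Besides the shell and the picture viewer there is one more tool, called after ">>>" by a JSON object that holds its "fn" and its "kwargs", one argument or row to a line. servo_tool: Moves the arm, as the interface text tells. Its arguments: {"type":"object","properties":{"commands":{"type":"array"}},"required":["commands"]}

```bash
mkdir -p pics
python3 - <<'E'
from station import manip
import cv2,numpy as np
for n in("side","top"):
    cv2.imwrite(f"pics/{n}0.png",manip.camera(n)); m=manip.camera_model(n)
    print(n,np.round(m["camera_matrix"],1).tolist(),m["rvec"],m["tvec"], -cv2.Rodrigues(np.array(m["rvec"],float))[0].T@np.array(m["tvec"]).ravel())
s=manip.read_state();print(s)
E
```

```text
side [[389.7, 0.0, 324.2], [0.0, 389.7, 200.5], [0.0, 0.0, 1.0]] [ 2.03918338 -0.09644843  0.04590404] [-0.54321979  0.13358621  0.94001396] [ 0.47730061 -0.8229126   0.53996132]
top [[407.0, 0.0, 324.8], [0.0, 407.0, 198.3], [0.0, 0.0, 1.0]] [ 2.14326776 -2.15403221  0.20243129] [0.08436059 0.57792626 0.84963234] [0.43391213 0.10494173 0.92935359]
{'clock': 0.1, 'joint_pos': array([-1.22667416,  0.31164142,  0.01396423,  1.51293408, -0.00436789,
        1.31921997, -0.02722007]), 'qd': array([-5.19694929e-04, -2.50844963e-03,  2.27565488e-04, -3.72992863e-03,
        9.70136979e-04,  1.58863959e-04,  3.16982219e-05]), 'joint_efforts': array([ 5.56544455e-04, -3.80854154e+01,  1.46662337e-01, -2.31242073e+01,
        1.23606704e-02,  8.18871427e-03,  1.30979063e-05]), 'tool_pos': array([0.20668016, 0.50887327, 0.194317  ]), 'orientation': array([-0.60209583, -3.08304322,  0.00337859]), 'ft_force': array([-0.1526088 , -0.05418075,  1.11310893]), 'torque': array([ 0.02052288,  0.00959282, -0.01457748]), 'grip_force': 0.0, 'gripper_width': 0.08542402236435012}
```

View pics/side0.png

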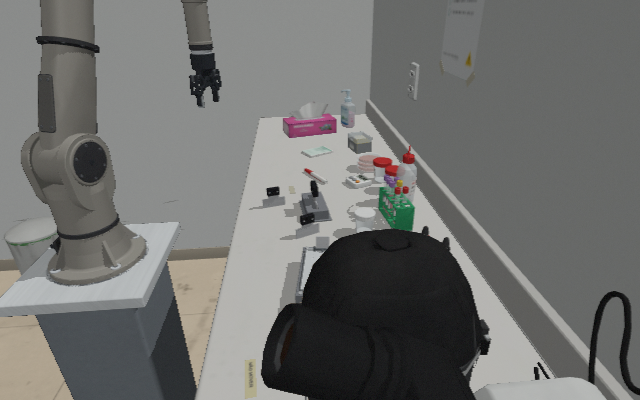

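View pics/top0.png

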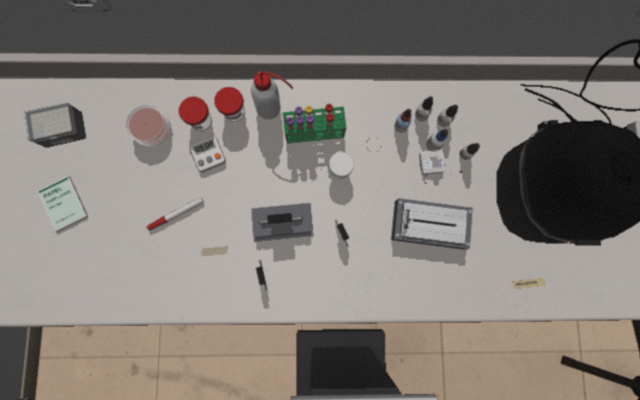

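Side view: the drip stand with the scraper is at about (313,200), with look-alikes at (272,191) and (306,218). The microscope partly hides the safety block. Top view: the scraper in its stand is at (280,218) and the safety block at (432,223). Candidates for the scraper are (280,218) in the stand, the largest, and the small ones at (343,232) and (261,275). I choose (280,218) and check it in a crop.

```bash
cat > h.py <<'E'
from station import manip
import cv2,numpy as np
def px2w(n,uv,z):
    m=manip.camera_model(n);R=cv2.Rodrigues(np.array(m["rvec"],float))[0];t=np.array(m["tvec"],float).ravel()
    p=cv2.undistortPoints(np.array([[uv]],float),np.array(m["camera_matrix"],float),None).ravel()
    d=R.T@np.array([p[0],p[1],1]);c=-R.T@t
    return c+d*(z-c[2])/d[2]
def w2px(n,P):
    m=manip.camera_model(n)
    return cv2.projectPoints(np.array(P,float).reshape(-1,3),np.array(m["rvec"],float),np.array(m["tvec"],float),np.array(m["camera_matrix"],float),None)[0].reshape(-1,2)
E
python3 - <<'E'
from h import *
im=cv2.imread("pics/top0.png")
a=im[190:250,240:330];b=im[190:256,385:480]
a=cv2.resize(a,(540,360)[0:2] and (400,267),interpolation=cv2.INTER_CUBIC)
f=lambda c,s:cv2.resize(c,None,fx=s,fy=s,interpolation=cv2.INTER_CUBIC)
A=f(im[195:245,245:320],8)[:,:600];A=f(im[195:245,245:320],6);B=f(im[193:255,385:480],6)
W=max(A.shape[1],B.shape[1])
pad=lambda x:cv2.copyMakeBorder(x,0,0,0,W-x.shape[1],cv2.BORDER_CONSTANT)
o=f(cv2.vconcat([pad(A),pad(B)]),0.88);print(o.shape)
cv2.imwrite("pics/crop.png",o[:600])
E
```

```text
(591, 502, 3)
```

View pics/crop.png

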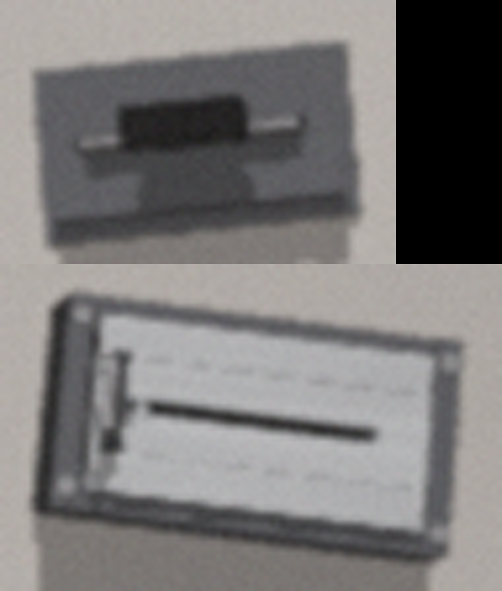

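Crop: the scraper's bar is at crop (119–246, 97–150), with blade ends at (80,145) and (300,120). This is the big one, standing in the plain stand. Below it is the block: slot ends at (147,407) and (375,434), keeper at the left (world +y).

Run:
```python
from h import *
A=lambda x,y:((x+.5)/5.28-.5+245,(y+.5)/5.28-.5+195)
B=lambda x,y:((x+.5)/5.28-.5+385,(y-264+.5)/5.28-.5+193)
def line(nm,p,q,z):
    P=px2w("top",p,z);Q=px2w("top",q,z);d=P-Q
    print(nm,P.round(4),Q.round(4),"mid",((P+Q)/2).round(4),"len",np.linalg.norm(d).round(4),"yaw of y",np.arctan2(-d[0],d[1]).round(4))
line("blade",A(80,145),A(300,120),.043)
line("bartop back",A(119,107),A(243,97),.087)
line("bartop front",A(121,150),A(246,138),.087)
line("stand back",A(35,72),A(346,43),.03)
line("stand front",A(50,222),A(352,192),.03)
line("slot",B(147,407),B(375,434),.046)
line("housing back",B(78,297),B(462,343),.041)
line("liner back",B(104,317),B(433,355),.046)
line("liner front",B(88,490),B(420,528),.046)
s=manip.read_state();print(cv2.Rodrigues(s["orientation"])[0].round(3))
```

```text
blade [0.5268 0.2235 0.043 ] [0.5368 0.1329 0.043 ] mid [0.5318 0.1782 0.043 ] len 0.0912 yaw of y 0.1099
bartop back [0.5372 0.2026 0.087 ] [0.5409 0.1539 0.087 ] mid [0.539  0.1783 0.087 ] len 0.0488 yaw of y 0.0774
bartop front [0.5202 0.2015 0.087 ] [0.5247 0.1527 0.087 ] mid [0.5224 0.1771 0.087 ] len 0.0491 yaw of y 0.092
stand back [0.5591 0.2446 0.03  ] [0.571  0.1139 0.03  ] mid [0.5651 0.1793 0.03  ] len 0.1313 yaw of y 0.0909
stand front [0.4961 0.237  0.03  ] [0.508  0.1115 0.03  ] mid [0.502  0.1743 0.03  ] len 0.1261 yaw of y 0.0941
slot [ 0.5303 -0.1105  0.046 ] [ 0.5186 -0.2054  0.046 ] mid [ 0.5244 -0.1579  0.046 ] len 0.0956 yaw of y -0.1225
housing back [ 0.5775 -0.0845  0.041 ] [ 0.5574 -0.2464  0.041 ] mid [ 0.5674 -0.1654  0.041 ] len 0.1632 yaw of y -0.1236
liner back [ 0.5682 -0.094   0.046 ] [ 0.5516 -0.2318  0.046 ] mid [ 0.5599 -0.1629  0.046 ] len 0.1388 yaw of y -0.1194
liner front [ 0.496  -0.0846  0.046 ] [ 0.4796 -0.2218  0.046 ] mid [ 0.4878 -0.1532  0.046 ] len 0.1382 yaw of y -0.1189
[[-0.927  0.376 -0.001]
 [ 0.376  0.927 -0.002]
 [-0.    -0.002 -1.   ]]
```

```bash
cat >> h.py <<'E'
from scipy.spatial.transform import Rotation as Ro
def plan(p,yaw):
    "shift mm & turn to TCP p, pointing down, tool y at yaw (or yaw+pi, the nearer)"
    s=manip.read_state();R=cv2.Rodrigues(s["orientation"])[0]
    c=[]
    for a in(yaw,yaw+np.pi):
        y=np.array([np.cos(a),np.sin(a),0]);z=np.array([0,0,-1.]);T=np.c_[np.cross(y,z),y,z]
        c.append(Ro.from_matrix(R.T@T).as_rotvec())
    r=min(c,key=np.linalg.norm)
    print("t",s["clock"],"tcp",s["tool_pos"].round(4),"shift",(1000*R.T@(np.array(p)-s["tool_pos"])).round(1),"turn",r.round(4),"F",s["ft_force"].round(1),"w",round(s["gripper_width"],4))
E
python3 -c "
from h import *
plan([.531,.178,.15],.093)"
```

```text
t 0.1 tcp [0.2067 0.5089 0.1943] shift [-425.  -184.4   44.8] turn [-0.0019  0.0013  1.0921] F [-0.2 -0.1  1.1] w 0.0854
```

>>> {"fn": "servo_tool", "kwargs": {
  "commands": [
    [[-60, -26, 0], [0, 0, 0.15], 1],
    [[-120, -52, 0], [0, 0, 0.31], 1],
    [[-180, -78, 0], [0, 0, 0.47], 1],
    [[-240, -104, 5], [0, 0, 0.63], 1],
    [[-300, -130, 15], [0, 0, 0.79], 1],
    [[-360, -156, 25], [0, 0, 0.94], 1],
    [[-410, -178, 35], [0, 0, 1.05], 1],
    [[-425, -184.4, 45], [0, 0, 1.092], 1],
    [[-425, -184.4, 45], [0, 0, 1.092], 1],
    [[-425, -184.4, 45], [0, 0, 1.092], 1]
  ]
}}

```text
clock: 1.35
tool_pos: [0.5304, 0.1803, 0.15]
orientation: [-2.112, -2.323, 0.0]
ft_force: [0.2, 0.7, -0.6]
gripper_width: 0.0852
grip_force: 0.0
```

Run:
```python
from h import *
plan([.531,.178,.053],.093)
im=manip.camera("side");f=lambda c,s:cv2.resize(c,None,fx=s,fy=s,interpolation=cv2.INTER_CUBIC)
im2=manip.camera("top")
cv2.imwrite("pics/c1.png",cv2.hconcat([f(im[130:250,250:380],3),f(im2[160:280,220:350],3)]))
print(w2px("side",[[.531,.178,.071],[.531,.178,.15]]))
```

```text
t 1.35 tcp [0.5304 0.1803 0.15  ] shift [-2.4  0.5 97. ] turn [-0.0013 -0.0011  0.002 ] F [ 0.2  0.7 -0.6] w 0.0852
[[313.38363658 187.90509983]
 [312.74872433 161.83086347]]
```

View pics/c1.png

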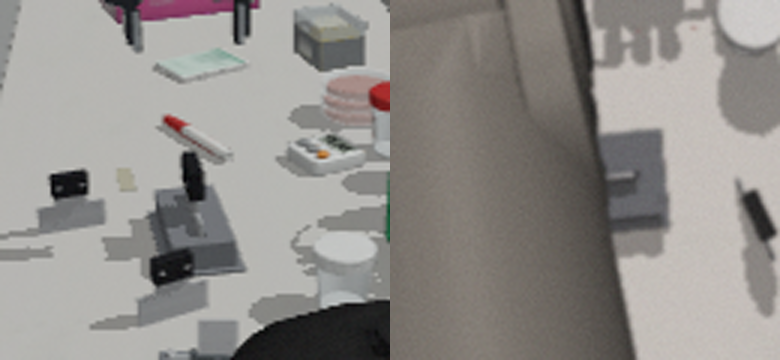

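Side crop: the fingers at x≈133 and 242 straddle the bar at x≈190 (full picture ~(314,188)), matching the prediction. I descend and grip.

>>> {"fn": "servo_tool", "kwargs": {
  "commands": [
    [[-2, 0.5, 30], [0, 0, 0], 1],
    [[-2.4, 0.5, 60], [0, 0, 0], 1],
    [[-2.4, 0.5, 85], [0, 0, 0], 1],
    [[-2.4, 0.5, 97], [0, 0, 0], 1],
    [[-2.4, 0.5, 97], [0, 0, 0], 0],
    [[-2.4, 0.5, 97], [0, 0, 0], 0],
    [[-2.4, 0.5, 97], [0, 0, 0], 0],
    [[-2.4, 0.5, 97], [0, 0, 0], 0],
    [[-2.4, 0.5, 97], [0, 0, 0], 0],
    [[-2.4, 0.5, 97], [0, 0, 0], 0]
  ]
}}

```text
clock: 2.7
tool_pos: [0.5321, 0.1765, 0.0534]
orientation: [2.116, 2.322, 0.0]
ft_force: [0.2, 0.4, -0.2]
gripper_width: 0.0003
grip_force: 0.0
```

Run:
```python
from h import *
plan([.5304,.178,.150],.093)
```

```text
t 2.7 tcp [0.5321 0.1765 0.0534] shift [  1.7  -1.5 -96.6] turn [ 0.0001 -0.      0.    ] F [ 0.2  0.4 -0.2] w 0.0003
```

Run:
```python
from h import *
im=manip.camera("side");f=lambda c,s:cv2.resize(c,None,fx=s,fy=s,interpolation=cv2.INTER_CUBIC)
cv2.imwrite("pics/c2.png",f(im[130:240,260:380],5))
plan([.5304,.178,.150],.093)
```

```text
t 2.75 tcp [0.5321 0.1765 0.0533] shift [  1.7  -1.5 -96.7] turn [ 0. -0.  0.] F [-0.9  1.  -0.2] w 0.0002
```

View pics/c2.png

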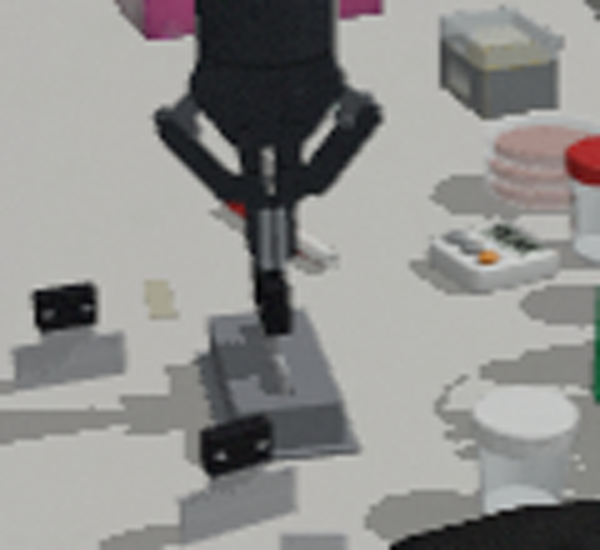

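The picture shows the fingers shut just behind or above the bar. The bar still stands at crop (272,305) and the fingertips end near (270,268). I check this against projections.

Run:
```python
from h import *
def c(P): 
    q=w2px("side",P);return ((q-[260,130])*5).round(0).tolist()
y=np.array([-np.sin(.093),np.cos(.093),0]);b=np.array([.531,.178,0])
print("tcp",c([[.5321,.1765,.0534]]))
for s in(-.025,.025):
  for z in(.055,.087): print("bar",s,z,c([b+s*y+[0,0,z]]))
print("blade ends z43",c([b-.045*y+[0,0,.043],b+.045*y+[0,0,.043]]))
print("stand front corners", c([b-.068*y+[.038,.0035,.03],b-.068*y+[-.038,-.0035,.03]]))
for d in(.01,.02,.03,.04): print(d,c([[.5321,.1765+d,.0534]]),c([[.5321,.1765,.0534+d]]))
```

```text
tcp [[270.0, 318.0]]
bar -0.025 0.055 [[275.0, 334.0]]
bar -0.025 0.087 [[273.0, 282.0]]
bar 0.025 0.055 [[261.0, 297.0]]
bar 0.025 0.087 [[260.0, 246.0]]
blade ends z43 [[281.0, 369.0], [256.0, 301.0]]
stand front corners [[357.0, 403.0], [219.0, 416.0]]
0.01 [[269.0, 311.0]] [[269.0, 303.0]]
0.02 [[267.0, 303.0]] [[269.0, 287.0]]
0.03 [[266.0, 296.0]] [[269.0, 271.0]]
0.04 [[265.0, 289.0]] [[268.0, 254.0]]
```

Run:
```python
from h import *
print("start tcp proj",w2px("side",[[.207,.509,.1943],[.207,.509,.2073],[.207,.509,.23],[.207,.56,.2073]]).round(1).tolist())
print("start tcp proj top",w2px("top",[[.207,.509,.1943]]).round(1).tolist())
im=cv2.imread("pics/side0.png")
g=cv2.cvtColor(im,cv2.COLOR_BGR2GRAY)
for r in range(84,120,2): 
    d=np.where(g[r,185:235]<90)[0]+185
    print(r,d.min() if len(d) else None,d.max() if len(d) else None,len(d))
c=manip.camera("side");g=cv2.cvtColor(c,cv2.COLOR_BGR2GRAY)
for r in range(168,202,2): print(r,g[r,302:326].tolist())
```

```text
start tcp proj [[210.8, 118.1], [210.3, 114.3], [209.3, 107.5], [212.8, 110.5]]
start tcp proj top [[72.1, 404.6]]
84 190 221 31
86 190 221 31
88 190 219 23
90 191 217 18
92 191 217 19
94 191 217 17
96 196 218 12
98 197 218 11
100 197 218 11
102 197 204 6
104 197 202 6
106 199 202 4
108 None None 0
110 None None 0
112 None None 0
114 None None 0
116 None None 0
118 None None 0
168 [106, 33, 29, 31, 28, 32, 34, 29, 30, 30, 32, 66, 99, 30, 32, 30, 29, 34, 30, 36, 40, 34, 72, 142]
170 [182, 168, 68, 41, 42, 38, 28, 27, 28, 31, 28, 30, 27, 26, 33, 30, 33, 93, 162, 183, 183, 184, 183, 184]
172 [135, 135, 135, 130, 106, 79, 51, 38, 29, 55, 96, 105, 72, 92, 113, 47, 69, 142, 182, 182, 183, 182, 182, 183]
174 [184, 183, 174, 135, 135, 135, 122, 49, 32, 46, 85, 104, 71, 88, 105, 65, 46, 126, 182, 182, 182, 184, 182, 183]
176 [183, 183, 183, 182, 183, 173, 123, 50, 32, 45, 82, 104, 72, 85, 103, 66, 52, 136, 193, 184, 183, 184, 183, 184]
178 [182, 183, 183, 183, 183, 183, 172, 103, 35, 44, 84, 104, 67, 76, 106, 70, 42, 105, 157, 176, 193, 194, 183, 184]
180 [183, 182, 183, 183, 183, 183, 183, 1
[... 542 characters left out ...]
83, 184]
190 [183, 182, 183, 183, 183, 183, 182, 184, 167, 20, 31, 18, 17, 19, 23, 64, 140, 183, 183, 183, 183, 183, 183, 183]
192 [183, 183, 182, 182, 180, 169, 165, 153, 143, 79, 29, 21, 18, 18, 21, 32, 75, 118, 129, 161, 183, 183, 183, 184]
194 [117, 117, 117, 117, 117, 116, 117, 118, 115, 97, 46, 16, 18, 19, 17, 30, 73, 118, 116, 129, 162, 183, 183, 183]
196 [98, 117, 118, 117, 117, 109, 84, 83, 79, 78, 77, 18, 22, 21, 21, 40, 87, 117, 117, 117, 128, 163, 183, 183]
198 [70, 98, 109, 94, 109, 94, 110, 81, 82, 84, 88, 89, 94, 107, 117, 117, 117, 117, 118, 117, 117, 135, 172, 182]
200 [61, 67, 83, 80, 83, 82, 82, 83, 82, 82, 81, 80, 93, 108, 117, 118, 118, 116, 117, 118, 117, 118, 141, 182]
```

The bar stands where expected. The shut fingertips end at row ~183, on top of the bar's top face, so the real tips are about 35 mm above the reported TCP. I raise, open, go that much lower, and look before closing.

>>> {"fn": "servo_tool", "kwargs": {
  "commands": [
    [[1, -0.5, -20], [0, 0, 0], 0],
    [[1, -0.5, -30], [0, 0, 0], 1],
    [[1, -0.5, -30], [0, 0, 0], 1],
    [[1, -0.5, -30], [0, 0, 0], 1],
    [[1, -0.5, -30], [0, 0, 0], 1],
    [[1, -0.5, -30], [0, 0, 0], 1],
    [[1, -0.5, -10], [0, 0, 0], 1],
    [[1, -0.5, 5], [0, 0, 0], 1],
    [[1, -0.5, 20], [0, 0, 0], 1],
    [[1, -0.5, 20], [0, 0, 0], 1]
  ]
}}

```text
clock: 4.05
tool_pos: [0.53, 0.177, 0.0317]
orientation: [-2.115, -2.321, 0.005]
ft_force: [0.3, 0.2, -0.5]
gripper_width: 0.0852
grip_force: 0.0
```

Run:
```python
from h import *
im=manip.camera("side");f=lambda c,s:cv2.resize(c,None,fx=s,fy=s,interpolation=cv2.INTER_CUBIC)
cv2.imwrite("pics/c3.png",f(im[130:240,260:380],5))
plan([.531,.178,.018],.093)
```

```text
t 4.1 tcp [0.531  0.1773 0.0327] shift [ 0.7  0.1 14.7] turn [-0.0014  0.0005  0.    ] F [-0.5  0.5  0.1] w 0.0854
```

View pics/c3.png

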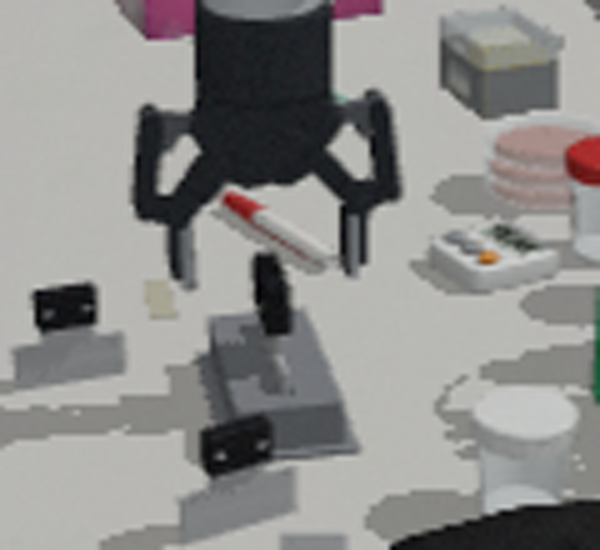

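The open tips at (185,285) and (352,275) are centred on the bar, and their 147 px separation puts them at the bar's distance. Tip height is about 0.078 m against 0.046 m expected, so the offset is about +33 mm. I go 13 mm lower and close.

>>> {"fn": "servo_tool", "kwargs": {
  "commands": [
    [[0.5, 0, 8], [0, 0, 0], 1],
    [[0.5, 0, 13], [0, 0, 0], 1],
    [[0.5, 0, 13], [0, 0, 0], 0],
    [[0.5, 0, 13], [0, 0, 0], 0],
    [[0.5, 0, 13], [0, 0, 0], 0],
    [[0.5, 0, 13], [0, 0, 0], 0],
    [[0.5, 0, 13], [0, 0, 0], 0],
    [[0.5, 0, 13], [0, 0, 0], 0]
  ]
}}

```text
clock: 5.1
tool_pos: [0.5319, 0.1781, 0.0207]
orientation: [2.115, 2.322, 0.001]
ft_force: [0.5, -0.4, 2.1]
gripper_width: 0.0155
grip_force: 58.9
```

>>> {"fn": "servo_tool", "kwargs": {
  "commands": [
    [[0, 0, -10], [0, 0, 0], 0],
    [[0, 0, -25], [0, 0, 0], 0],
    [[0, 0, -50], [0, 0, 0], 0],
    [[0, 0, -80], [0, 0, 0], 0],
    [[0, 0, -110], [0, 0, 0], 0],
    [[0, 0, -120], [0, 0, 0], 0],
    [[0, 0, -120], [0, 0, 0], 0],
    [[0, 0, -120], [0, 0, 0], 0]
  ]
}}

```text
clock: 6.1
tool_pos: [0.5302, 0.1777, 0.1389]
orientation: [-2.115, -2.321, 0.004]
ft_force: [-0.3, -0.5, -0.6]
gripper_width: 0.0148
grip_force: 58.8
```

Run:
```python
from h import *
im=manip.camera("side");f=lambda c,s:cv2.resize(c,None,fx=s,fy=s,interpolation=cv2.INTER_CUBIC)
cv2.imwrite("pics/c4.png",f(im[90:210,260:380],5))
plan([.5244,-.158,.140],-.121)
t=manip.read_state()["tool_pos"];y=np.array([-np.sin(.093),np.cos(.093),0])
for s in(-.045,.045):
  print(((w2px("side",[t+s*y+[0,0,-.0157],t+s*y+[0,0,.0223]])-[260,90])*5).round(0).tolist())
```

```text
t 6.15 tcp [0.5302 0.1777 0.1388] shift [-333.7  -37.    -0.8] turn [-0.003   0.0012  0.2141] F [ 0.1  1.  -1.2] w 0.0152
[[276.0, 437.0], [275.0, 370.0]]
[[251.0, 375.0], [250.0, 313.0]]
```

View pics/c4.png

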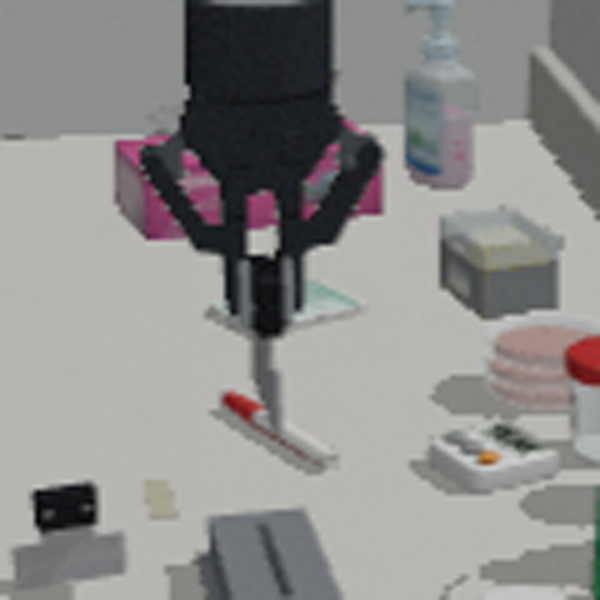

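The scraper is held upright. The near end of the blade's lower edge at (278,435) matches the prediction (276,437), and the stand's slot is empty below. I carry it to the block.

>>> {"fn": "servo_tool", "kwargs": {
  "commands": [
    [[-30, -3, -2], [0, 0, 0.02], 0],
    [[-80, -9, -2], [0, 0, 0.05], 0],
    [[-130, -14, -2], [0, 0, 0.08], 0],
    [[-180, -20, -2], [0, 0, 0.12], 0],
    [[-230, -25, -2], [0, 0, 0.15], 0],
    [[-280, -31, -2], [0, 0, 0.18], 0],
    [[-320, -35, -2], [-0.003, 0.001, 0.207], 0],
    [[-333.7, -37, -1], [-0.003, 0.001, 0.214], 0],
    [[-333.7, -37, -1], [-0.003, 0.001, 0.214], 0],
    [[-333.7, -37, -1], [-0.003, 0.001, 0.214], 0]
  ]
}}

```text
clock: 7.4
tool_pos: [0.5257, -0.1554, 0.1408]
orientation: [-2.348, -2.086, -0.006]
ft_force: [-0.5, 0.0, -1.2]
gripper_width: 0.0154
grip_force: 58.7
```

Run:
```python
from h import *
im=manip.camera("side");im2=manip.camera("top")
f=lambda c,s:cv2.resize(c,None,fx=s,fy=s,interpolation=cv2.INTER_CUBIC)
cv2.imwrite("pics/c5.png",cv2.hconcat([f(im[120:320,250:380],3),f(im2[150:350,380:510],3)]))
plan([.5244,-.158,.066],-.121)
```

```text
t 7.5 tcp [ 0.526  -0.1554  0.1411] shift [-3.  -1.4 75. ] turn [ 0.0024 -0.0026  0.0036] F [ 0.2 -0.1 -0.9] w 0.015
```

View pics/c5.png

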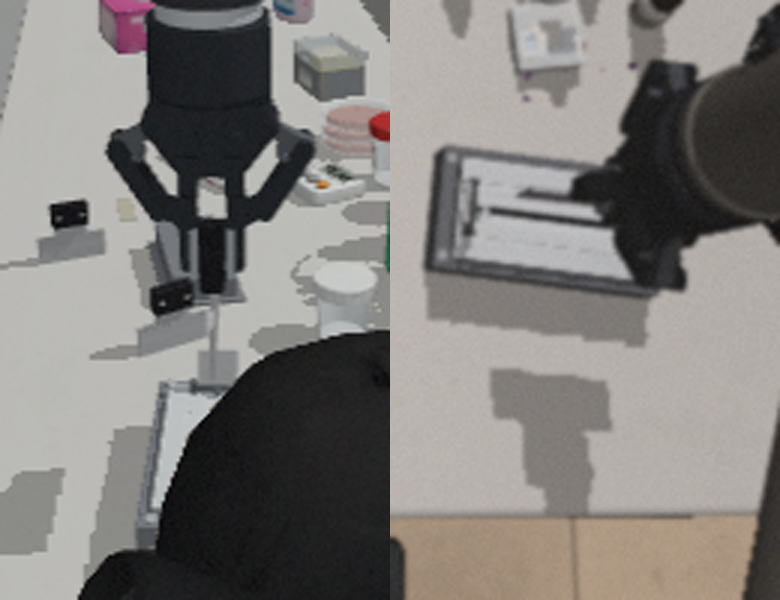

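Side: the scraper is held upright over the block. Top: blade at crop (520–575,190), parallel to the slot starting at (490,212), with the keeper open at (470,205). I check the offset numerically while lowering to just above the liner.

>>> {"fn": "servo_tool", "kwargs": {
  "commands": [
    [[-2, -1, 20], [0.002, -0.002, 0.003], 0],
    [[-2, -1, 40], [0.002, -0.002, 0.003], 0],
    [[-2, -1, 58], [0.002, -0.002, 0.003], 0],
    [[-2, -1, 70], [0.002, -0.002, 0.003], 0],
    [[-2, -1, 74], [0.002, -0.002, 0.003], 0],
    [[-2, -1, 74], [0.002, -0.002, 0.003], 0],
    [[-2, -1, 74], [0.002, -0.002, 0.003], 0],
    [[-2, -1, 74], [0.002, -0.002, 0.003], 0]
  ]
}}

```text
clock: 8.5
tool_pos: [0.5251, -0.1597, 0.0679]
orientation: [2.353, 2.078, 0.001]
ft_force: [0.2, 0.9, -1.5]
gripper_width: 0.0152
grip_force: 58.8
```

Run:
```python
from h import *
u=np.array([.121,.993,0])
t=np.array([.526,-.1554,.141])
print("pred blade end at 7.5s, lower/upper edge",w2px("top",[t+.045*u+[0,0,-.0157],t+.045*u+[0,0,.0223]]).round(1).tolist(),"seen ~(423.3,214)")
plan([.5244,-.158,.055],-.121)
im2=manip.camera("top")
plan([.5244,-.158,.055],-.121)
f=lambda c,s:cv2.resize(c,None,fx=s,fy=s,interpolation=cv2.INTER_CUBIC)
cv2.imwrite("pics/c6.png",f(im2[190:270,385:485],6))
t=manip.read_state()["tool_pos"]
print("pred now ends",((w2px("top",[t+.045*u+[0,0,-.0157],t+.045*u+[0,0,.0223],t-.045*u+[0,0,.0223]])-[385,190])*6).round(1).tolist())
```

```text
pred blade end at 7.5s, lower/upper edge [[421.9, 214.8], [427.1, 212.3]] seen ~(423.3,214)
t 8.5 tcp [ 0.5251 -0.1597  0.0679] shift [ 1.6 -0.9 12.9] turn [ 0.0022  0.0008 -0.003 ] F [ 0.2  0.9 -1.5] w 0.0152
t 8.55 tcp [ 0.5249 -0.1597  0.0678] shift [ 1.7 -0.8 12.8] turn [ 0.0019  0.0007 -0.003 ] F [-0.5 -0.4 -1.9] w 0.0151
pred now ends [[181.1, 175.9], [207.8, 163.8], [464.3, 193.9]]
```

View pics/c6.png

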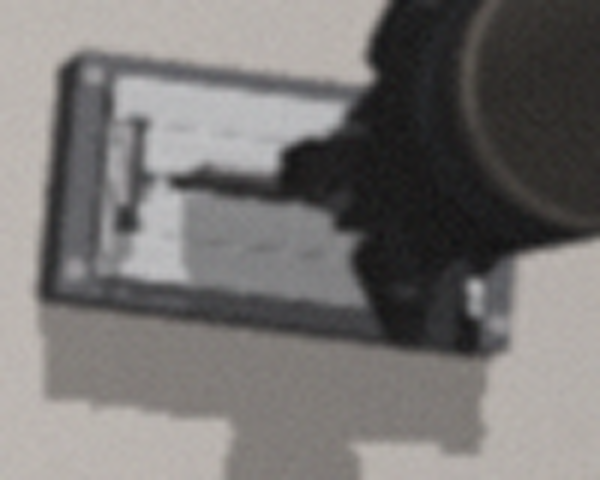

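The blade edge at (180,177) lies over the slot's end at (172,181), and the predicted blade ends agree. I lower gently, watching the force.

>>> {"fn": "servo_tool", "kwargs": {
  "commands": [
    [[1, -0.5, 2], [0.001, 0, -0.003], 0],
    [[1, -0.5, 4], [0.001, 0, -0.003], 0],
    [[1, -0.5, 6], [0.001, 0, -0.003], 0],
    [[1, -0.5, 7], [0.001, 0, -0.003], 0],
    [[1, -0.5, 8], [0.001, 0, -0.003], 0],
    [[1, -0.5, 9], [0.001, 0, -0.003], 0],
    [[1, -0.5, 9], [0.001, 0, -0.003], 0],
    [[1, -0.5, 9], [0.001, 0, -0.003], 0]
  ]
}}

```text
clock: 9.55
tool_pos: [0.5241, -0.1584, 0.0582]
orientation: [2.352, 2.083, -0.001]
ft_force: [-0.9, -0.5, -1.7]
gripper_width: 0.0155
grip_force: 58.7
```

No contact force at 0.0425 m edge height, so the blade is in the slot. I continue.

>>> {"fn": "servo_tool", "kwargs": {
  "commands": [
    [[0, 0, 3], [0, 0, 0], 0],
    [[0, 0, 6], [0, 0, 0], 0],
    [[0, 0, 9], [0, 0, 0], 0],
    [[0, 0, 12], [0, 0, 0], 0],
    [[0, 0, 15], [0, 0, 0], 0],
    [[0, 0, 18], [0, 0, 0], 0],
    [[0, 0, 20], [0, 0, 0], 0],
    [[0, 0, 22], [0, 0, 0], 0],
    [[0, 0, 24], [0, 0, 0], 0],
    [[0, 0, 24], [0, 0, 0], 0]
  ]
}}

```text
clock: 10.8
tool_pos: [0.5241, -0.1585, 0.034]
orientation: [2.352, 2.083, -0.001]
ft_force: [-1.4, -0.6, -1.3]
gripper_width: 0.0151
grip_force: 58.7
```

>>> {"fn": "servo_tool", "kwargs": {
  "commands": [
    [[0, 0, 3], [0, 0, 0], 0],
    [[0, 0, 5], [0, 0, 0], 0],
    [[0, 0, 7], [0, 0, 0], 0],
    [[0, 0, 8.5], [0, 0, 0], 0],
    [[0, 0, 9.5], [0, 0, 0], 0],
    [[0, 0, 10.5], [0, 0, 0], 0],
    [[0, 0, 11], [0, 0, 0], 0],
    [[0, 0, 11], [0, 0, 0], 0]
  ]
}}

```text
clock: 11.8
tool_pos: [0.5242, -0.1585, 0.0237]
orientation: [2.352, 2.083, -0.001]
ft_force: [-2.2, 0.6, 3.2]
gripper_width: 0.0154
grip_force: 59.4
```

>>> {"fn": "servo_tool", "kwargs": {
  "commands": [
    [[0, 0, 0.7], [0, 0, 0], 0],
    [[0, 0, 1.4], [0, 0, 0], 0],
    [[0, 0, 1.4], [0, 0, 0], 0]
  ]
}}

```text
clock: 12.18
tool_pos: [0.5242, -0.1586, 0.0236]
orientation: [2.352, 2.083, 0.0]
ft_force: [-5.8, 2.8, 11.3]
gripper_width: 0.0152
grip_force: 60.7
```

The blade is home: it stops hard at the expected height with 11 N. I release and rise.

>>> {"fn": "servo_tool", "kwargs": {
  "commands": [
    [[0, 0, -1.5], [0, 0, 0], 1],
    [[0, 0, -1.5], [0, 0, 0], 1],
    [[0, 0, -1.5], [0, 0, 0], 1],
    [[0, 0, -1.5], [0, 0, 0], 1],
    [[0, 0, -1.5], [0, 0, 0], 1],
    [[0, 0, -15], [0, 0, 0], 1],
    [[0, 0, -40], [0, 0, 0], 1],
    [[0, 0, -70], [0, 0, 0], 1],
    [[0, 0, -85], [0, 0, 0], 1],
    [[0, 0, -85], [0, 0, 0], 1]
  ]
}}

```text
clock: 13.42
tool_pos: [0.5253, -0.1588, 0.1083]
orientation: [2.349, 2.081, 0.002]
ft_force: [0.6, -0.8, -0.3]
gripper_width: 0.0855
grip_force: 0.0
```

Run:
```python
from h import *
plan([.5361,-.0617,.029],-.121)
```

```text
t 13.425 tcp [ 0.5253 -0.1588  0.1083] shift [97.8 -1.2 79.2] turn [0.003  0.0008 0.0002] F [ 0.6 -0.8 -0.3] w 0.0855
```

>>> {"fn": "servo_tool", "kwargs": {
  "commands": [
    [[40, -1, 0], [0, 0, 0], 0],
    [[80, -1, 0], [0, 0, 0], 0],
    [[98, -1, 0], [0, 0, 0], 0],
    [[98, -1, 0], [0, 0, 0], 0],
    [[98, -1, 20], [0, 0, 0], 0],
    [[98, -1, 45], [0, 0, 0], 0],
    [[98, -1, 68], [0, 0, 0], 0],
    [[98, -1, 79], [0, 0, 0], 0],
    [[98, -1, 79], [0, 0, 0], 0],
    [[98, -1, 79], [0, 0, 0], 0]
  ]
}}

```text
clock: 14.68
tool_pos: [0.5359, -0.062, 0.0287]
orientation: [2.351, 2.081, 0.001]
ft_force: [-0.1, -0.1, -0.5]
gripper_width: 0.0001
grip_force: 0.0
```

Run:
```python
from h import *
plan([.5321,-.0945,.029],-.121)
im=manip.camera("side");im2=manip.camera("top")
f=lambda c,s:cv2.resize(c,None,fx=s,fy=s,interpolation=cv2.INTER_CUBIC)
cv2.imwrite("pics/c7.png",cv2.hconcat([f(im[180:280,270:370],3.9),f(im2[180:280,380:480],3.9)]))
```

```text
t 14.675 tcp [ 0.5359 -0.062   0.0287] shift [-32.8   0.2  -0.2] turn [ 0.0017  0.001  -0.0008] F [-0.1 -0.1 -0.5] w 0.0001
```

View pics/c7.png

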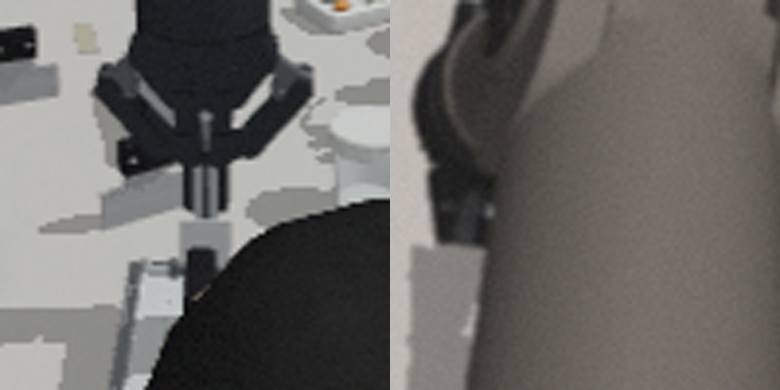

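The shut fingertips end at crop (207,215). The keeper flap spans (180–232, 222–265) and the scraper's bar is behind it at (200,270). I work out the real tip height from this.

Run:
```python
from h import *
u=np.array([.1207,.9927,0]);c=np.array([.5244,-.158,0])
q=lambda P:((w2px("side",[P])[0]-[270,180])*3.9).round(0).tolist()
t=np.array([.5359,-.062,0])
for z in(.029,.05,.06,.065,.07,.08): print("tip z",z,"near face",q(t-.011*u+[0,0,z]),"far",q(t+.011*u+[0,0,z]))
print("keeper tip",q(c+.0714*u+[0,0,.0774]),"hinge",q(c+.062*u+[0,0,.05]),"tip edges",q(c+.0714*u+[.015,0,.0774]),q(c+.0714*u+[-.015,0,.0774]))
print("bar top near/far",q(c-.025*u+[0,0,.09]),q(c+.025*u+[0,0,.09]),q(c+.025*u+[0,0,.058]))
```

```text
tip z 0.029 near face [204.0, 273.0] far [205.0, 253.0]
tip z 0.05 near face [203.0, 243.0] far [205.0, 223.0]
tip z 0.06 near face [203.0, 229.0] far [205.0, 209.0]
tip z 0.065 near face [203.0, 222.0] far [204.0, 202.0]
tip z 0.07 near face [203.0, 214.0] far [204.0, 195.0]
tip z 0.08 near face [203.0, 200.0] far [204.0, 180.0]
keeper tip [202.0, 217.0] hinge [202.0, 266.0] tip edges [228.0, 215.0] [176.0, 218.0]
bar top near/far [195.0, 296.0] [199.0, 243.0] [199.0, 292.0]
```

The tip is at about 0.065 m, overlapping the keeper's upper part (tip 0.077 m). I lower 4 mm and sweep toward -y.

>>> {"fn": "servo_tool", "kwargs": {
  "commands": [
    [[0, 0, 4], [0, 0, 0], 0],
    [[-6, 0, 4], [0, 0, 0], 0],
    [[-11, 0, 4], [0, 0, 0], 0],
    [[-15, 0, 4], [0, 0, 0], 0],
    [[-19, 0, 4], [0, 0, 0], 0],
    [[-23, 0, 4], [0, 0, 0], 0],
    [[-27, 0, 4], [0, 0, 0], 0],
    [[-31, 0, 4], [0, 0, 0], 0],
    [[-33, 0, 4], [0, 0, 0], 0],
    [[-33, 0, 4], [0, 0, 0], 0]
  ]
}}

```text
clock: 16.02
tool_pos: [0.5311, -0.0941, 0.0239]
orientation: [2.352, 2.083, -0.001]
ft_force: [0.2, -0.2, 0.2]
gripper_width: 0.0
grip_force: 0.0
```

>>> {"fn": "servo_tool", "kwargs": {
  "commands": [
    [[-2, 0, -8], [0, 0, 0], 0],
    [[-4, 0, -18], [0, 0, 0], 0],
    [[-8, 0, -26], [0, 0, 0], 0],
    [[-14, 0, -26], [0, 0, 0], 0],
    [[-18, 0, -26], [0, 0, 0], 0],
    [[-18, 0, -20], [0, 0, 0], 0],
    [[-18, 0, -14], [0, 0, 0], 0],
    [[-18, 0, -8], [0, 0, 0], 0],
    [[-18, 0, -5], [0, 0, 0], 0],
    [[-18, 0, -5], [0, 0, 0], 0]
  ]
}}

```text
clock: 17.27
tool_pos: [0.5284, -0.1106, 0.0281]
orientation: [-2.35, -2.083, 0.001]
ft_force: [-0.9, -0.3, 0.2]
gripper_width: -0.0001
grip_force: 0.0
```

Run:
```python
from h import *
plan([.530,-.1123,.0185],-.121)
```

```text
t 17.275 tcp [ 0.5284 -0.1106  0.0281] shift [-1.5  1.8  9.6] turn [-0.0018 -0.0004  0.0007] F [-0.9 -0.3  0.2] w -0.0001
```

>>> {"fn": "servo_tool", "kwargs": {
  "commands": [
    [[-1, 1, 2], [0, 0, 0], 0],
    [[-1, 1, 4], [0, 0, 0], 0],
    [[-1, 1, 6], [0, 0, 0], 0],
    [[-1, 1, 6], [0, 0, 0], 0]
  ]
}}

```text
clock: 17.77
tool_pos: [0.5295, -0.1127, 0.0226]
orientation: [-2.351, -2.083, 0.001]
ft_force: [-0.1, 0.1, 0.1]
gripper_width: -0.0
grip_force: 0.0
```

Run:
```python
from h import *
plan([.530,-.1123,.0185],-.121)
im=manip.camera("side");g=cv2.cvtColor(im,cv2.COLOR_BGR2GRAY)
for r in range(228,258,2): print(r,g[r,300:336].tolist())
```

```text
t 17.775 tcp [ 0.5295 -0.1127  0.0226] shift [0.4 0.4 4.1] turn [-0.0007  0.0006  0.0002] F [-0.1  0.1  0.1] w -0.0
228 [114, 83, 36, 33, 32, 31, 34, 33, 25, 26, 28, 30, 33, 33, 29, 26, 26, 24, 27, 25, 72, 148, 173, 68, 26, 26, 25, 25, 31, 35, 33, 33, 35, 33, 34, 33]
230 [130, 131, 121, 75, 37, 34, 34, 27, 28, 30, 31, 29, 34, 33, 33, 30, 33, 32, 37, 34, 69, 144, 171, 34, 33, 32, 32, 32, 33, 33, 32, 35, 32, 33, 32, 32]
232 [132, 134, 133, 132, 123, 77, 33, 33, 32, 32, 34, 27, 31, 32, 37, 34, 33, 32, 33, 30, 69, 129, 141, 33, 33, 32, 33, 33, 32, 32, 33, 33, 31, 31, 30, 30]
234 [131, 129, 131, 131, 132, 133, 122, 74, 37, 38, 48, 58, 37, 38, 34, 28, 32, 31, 32, 31, 31, 28, 33, 30, 35, 34, 33, 29, 33, 34, 39, 41, 40, 34, 33, 57]
236 [131, 132, 132, 134, 142, 163, 172, 188, 188, 188, 188, 189, 189, 188, 173, 72, 29, 32, 33, 32, 33, 31, 31, 32, 34, 32, 32, 34, 97, 168, 189, 188, 189, 188, 179, 140]
238 [179, 187, 188, 187, 188, 189, 188, 188, 188, 188, 189, 188, 188, 189, 181, 141, 35, 35, 70, 118, 105, 53, 80, 119, 107, 52, 34, 49, 130, 188, 188, 188, 189, 188, 188, 188]
240 [187, 187, 186
[... 784 characters left out ...]
 27, 35, 30, 25, 21, 21, 26, 24, 27, 27, 24]
250 [187, 187, 174, 117, 119, 128, 162, 193, 191, 182, 144, 143, 136, 95, 68, 95, 113, 63, 29, 27, 32, 30, 30, 32, 40, 55, 23, 23, 21, 24, 24, 27, 25, 28, 29, 30]
252 [187, 182, 156, 122, 113, 119, 175, 192, 191, 192, 181, 143, 143, 140, 141, 132, 111, 43, 29, 27, 31, 31, 28, 30, 19, 20, 21, 22, 23, 24, 28, 24, 26, 28, 29, 27]
254 [187, 174, 117, 112, 80, 99, 146, 144, 143, 142, 143, 144, 140, 132, 142, 130, 110, 41, 25, 30, 28, 44, 56, 21, 25, 24, 21, 23, 22, 24, 25, 26, 26, 29, 29, 29]
256 [187, 172, 92, 85, 88, 114, 143, 144, 144, 142, 143, 146, 146, 136, 141, 127, 105, 24, 31, 60, 91, 21, 24, 19, 23, 24, 25, 22, 27, 25, 28, 25, 27, 30, 30, 30]
```

The keeper flap no longer stands up in its old place. I keep pressing down in small steps.

>>> {"fn": "servo_tool", "kwargs": {
  "commands": [
    [[0, 0, 1.5], [0, 0, 0], 0],
    [[0, 0, 3], [0, 0, 0], 0],
    [[0, 0, 4.5], [0, 0, 0], 0],
    [[0, 0, 4.5], [0, 0, 0], 0]
  ]
}}

```text
clock: 18.32
tool_pos: [0.5296, -0.1128, 0.0182]
orientation: [2.352, 2.083, -0.001]
ft_force: [-0.7, 0.0, 0.7]
gripper_width: -0.0
grip_force: 0.0
```

>>> {"fn": "servo_tool", "kwargs": {
  "commands": [
    [[0, 0, 1], [0, 0, 0], 0],
    [[0, 0, 2], [0, 0, 0], 0],
    [[0, 0, 3], [0, 0, 0], 0],
    [[0, 0, 3], [0, 0, 0], 0]
  ]
}}

```text
clock: 18.82
tool_pos: [0.5299, -0.1128, 0.0165]
orientation: [2.352, 2.083, 0.0]
ft_force: [-2.3, 1.8, 7.5]
gripper_width: -0.0001
grip_force: 3.8
```

>>> {"fn": "servo_tool", "kwargs": {
  "commands": [
    [[0, 0, 0.7], [0, 0, 0], 0],
    [[0, 0, 1.4], [0, 0, 0], 0],
    [[0, 0, 2], [0, 0, 0], 0],
    [[0, 0, 2], [0, 0, 0], 0]
  ]
}}

```text
clock: 19.32
tool_pos: [0.53, -0.1128, 0.0164]
orientation: [-2.351, -2.083, -0.002]
ft_force: [-6.3, 2.3, 18.5]
gripper_width: 0.0002
grip_force: 9.2
```

Hard stop at the shut height, 18 N. I retreat and check in the image by numbers.

>>> {"fn": "servo_tool", "kwargs": {
  "commands": [
    [[0, 0, -10], [0, 0, 0], 0],
    [[0, 0, -40], [0, 0, 0], 0],
    [[0, 0, -90], [0, 0, 0], 0],
    [[40, 0, -130], [0, 0, 0], 0],
    [[100, 0, -150], [0, 0, 0], 0],
    [[160, 0, -150], [0, 0, 0], 0],
    [[220, 0, -150], [0, 0, 0], 0],
    [[280, 0, -150], [0, 0, 0], 0],
    [[320, 0, -150], [0, 0, 0], 0],
    [[320, 0, -150], [0, 0, 0], 0]
  ]
}}

```text
clock: 20.58
tool_pos: [0.5672, 0.2111, 0.1621]
orientation: [-2.341, -2.092, 0.0]
ft_force: [-0.5, -0.5, -0.5]
gripper_width: 0.0003
grip_force: 0.0
```

Run:
```python
from h import *
im=manip.camera("top");g=cv2.cvtColor(im,cv2.COLOR_BGR2GRAY);cv2.imwrite("pics/end.png",im)
g0=cv2.cvtColor(cv2.imread("pics/top0.png"),cv2.COLOR_BGR2GRAY)
u=np.array([.1207,.9927,0]);v=np.array([.9927,-.1207,0]);c=np.array([.5244,-.158,0])
P=lambda x,y,z:w2px("top",[c+x*v+y*u+[0,0,z]])[0].round(1).tolist()
print("shut",[P(x,y,.0525) for x,y in((-.015,.062),(.015,.062),(.015,.033),(-.015,.033))])
a=(-.33+1.1)
print("detent edge",[P(x,.062-.029*np.sin(a),.05+.029*np.cos(a)) for x in(-.015,.015)])
print("open tip",[P(x,.0714,.0774) for x in(-.015,.015)])
print("bar top corners",[P(x,y,.09) for x,y in((-.008,.025),(.008,.025),(.008,-.025),(-.008,-.025))])
print("now");print("cols",list(range(398,426)))
for r in range(206,232): print(r,g[r,398:450:1].tolist())
print(manip.read_state()["tool_pos"],manip.read_state()["clock"])
d=cv2.absdiff(im,cv2.imread("pics/top0.png")).max(2)>45
n,l,st,_=cv2.connectedComponentsWithStats(d.astype(np.uint8));print([s.tolist() for s in st[1:] if s[4]>15])
```

```text
shut [[406.1, 225.5], [407.3, 211.9], [420.4, 213.4], [419.4, 227.0]]
detent edge [[417.5, 225.7], [418.5, 211.9]]
open tip [[404.4, 223.8], [405.5, 209.8]]
bar top corners [[428.0, 222.5], [428.6, 214.9], [452.3, 217.7], [451.8, 225.3]]
now
cols [398, 399, 400, 401, 402, 403, 404, 405, 406, 407, 408, 409, 410, 411, 412, 413, 414, 415, 416, 417, 418, 419, 420, 421, 422, 423, 424, 425]
206 [103, 108, 112, 106, 78, 95, 166, 193, 196, 195, 198, 198, 195, 197, 195, 199, 197, 197, 197, 196, 196, 197, 200, 202, 202, 200, 199, 196, 195, 191, 194, 188, 187, 191, 182, 173, 167, 153, 150, 140, 143, 138, 133, 130, 121, 110, 114, 108, 108, 107, 109, 107]
207 [103, 107, 108, 103, 76, 91, 167, 196, 197, 192, 195, 196, 196, 195, 195, 198, 197, 197, 195, 198, 197, 197, 197, 195, 197, 197, 199, 196, 200, 198, 199, 201, 201, 197, 196, 195, 193, 190, 189, 187, 189, 179, 176, 171, 163, 150, 147, 141, 139, 133, 130, 126]
208 [104, 107, 108, 102, 78, 101, 169, 192, 189, 184, 185, 187, 191, 197, 195, 199, 195, 198, 197, 198, 199, 196, 199, 198, 199, 198, 196, 198, 200, 197, 196, 199, 198, 197, 196, 199, 19
[... 5557 characters left out ...]
 141, 140, 139, 140, 141, 138, 140, 141, 142, 140, 137, 145, 172, 193, 200, 198]
231 [106, 104, 90, 117, 172, 189, 173, 152, 151, 181, 200, 200, 200, 200, 195, 199, 198, 199, 201, 197, 197, 200, 197, 199, 194, 169, 149, 137, 135, 132, 123, 126, 126, 132, 138, 134, 138, 133, 132, 133, 134, 136, 140, 139, 139, 138, 140, 140, 152, 183, 198, 198]
[0.56779377 0.20710486 0.1623742 ] 20.625
[[216, 66, 16, 13, 157], [202, 74, 10, 4, 20], [138, 79, 156, 321, 24467], [194, 141, 19, 11, 116], [267, 213, 25, 7, 123], [425, 216, 30, 10, 155], [414, 219, 11, 3, 23], [275, 221, 10, 4, 22], [425, 223, 22, 6, 63], [402, 228, 4, 8, 18], [273, 247, 22, 15, 282], [258, 268, 6, 15, 49], [169, 325, 31, 75, 1239]]
```

The flap now lies flat at columns 408–420, rows 213–229. That matches the shut projection (406–420, 212–227); the detent position would end at 417.5. The bar stands at its home position, and the cup and coverslip box are unchanged. I hand the job in.

```bash
python3 -c "
from station import manip
print(manip.close_job())"
```

```text
the job is handed in; nothing more can be done
None
```

The scraper's blade is fully home in the safety block and the keeper is pressed shut over it; I handed the job in at about 21 s. The final image shows the keeper flat and the cup and coverslip box unmoved; the arm hid the timer in that view, but I never worked near it.

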